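Hook a brake return spring onto its anchor post with a spring puller

TASK

Take the red-handled spring puller from its wooden stand, put its spike through the eye at the free end of the return spring on the blue brake plate, and stretch the spring until you feel its open hook drop over the brass anchor post; let it back gently so that the hook stays seated on the post and holds the spring stretched. Do not overstretch or force the spring, touch it only with the puller, put the puller back upright in its stand, and leave the other tools where they are.

Things in the scene. Friction and masses are not known exactly. Their poses are not given: they have to be found in the camera images.
- brake_plate: Blue steel plate, 210 x 124 x 8 mm, bolted flat to the bench, with ribs 15 mm high along its long edges. Origin: centre of its underside; x along its length, from the spring's stud towards the anchor post; y across, z up.
- spring_stud (a point): On the axis of the upright stud that the spring's fixed end turns about (plate frame x = -70 mm, y = 0), at the height of the spring, 45 mm. Stud and nut reach 54 mm above the bench. Axes as the plate's.
- slot_middle (a point): Middle of the post's adjusting slot (plate frame x = 68 mm, y = 0), at the spring's height, 45 mm. The anchor post, an upright brass pin of 8 mm diameter, top 59 mm above the bench, is clamped in the slot anywhere within 11 mm of this point along the plate's x; where is not reported: feel for it (or see it). It stays put under the forces of this job.
- spring_end: Free end of the spring: level link of 4.5 mm wire, always 45 mm above the bench (cannot rise or sink). Origin: centre of the pull eye at its outer end (upright hole 10.5 mm wide, outside 19.5 mm); x outward along the spring, y level across, z up. The eye lies 121.5 mm + stretch from the stud's axis. More than 17 N on it, in any direction, bends it.
- hook_mouth (a point): Middle of the hook's mouth, a 12.5 mm gap in the link's +y flank (link frame x = -27, y = 9.75 mm). On both sides of it (outward to the eye, inward along the black 19.5 mm end cap) the flank is smooth at y = 9.75 mm: pressed lightly on the post it slides along it as the spring is stretched, until the post falls into the mouth, deep to y = -1 mm.
- hook_bend (a point): Centre of the hook's bend (link frame x = -16.5, y = 0), 10.5 mm wide inside. When the spring is let back with the post in the mouth, the post comes to rest in the bend, about 1 mm outward of this point, and the hook's nose keeps it there. The eye then lies 15 mm beyond the post's axis.
- spring_stretch (a joint): Stretch of the spring, m: 0 shut, stop at 0.075; more than 0.063 ruins it. Pull needed: 2.2 N to start, then 0.11 N more per mm (5.5 N at 30 mm, 8.2 N at 55 mm). Seated on the post it reads 0.021 to 0.043; for the post to enter the mouth it must be stretched some 12 mm more than when seated (0.032 to 0.055).
- spring_swing (a joint): Swing of the spring about the stud's upright axis, rad: 0 along the plate's +x, growing anticlockwise from above (towards the plate's +y). It starts at -0.45 to -0.25, with the hook's mouth facing the post; it turns freely, stays where it is left, and reads about 0 on the post.
- spring_puller: Spring puller, 90 mm long, 0.14 kg, upright in the stand. Origin: centre of the red handle, 24 (its x) x 30 (y) x 40 mm (z, up). Below the origin: underside of a 24 mm collar at 25 mm, 10 mm shank, 13 mm flange at 46 mm, 7 mm spike tapered over its last 9 mm to a 2.4 mm point at 70 mm. Flange down on the eye: origin 93 mm above the bench. The pull may tilt it a little in the grip.
- puller_stand: Light wooden block, 72 x 72 x 55 mm, fixed to the bench; origin: centre of its underside. An upright hole of 16 mm diameter, 50 mm deep, in the middle of its top takes the puller as far as the collar (puller origin then 80 mm above the bench).
- tape_measure: Yellow and black tape measure, 62 x 81 x 33 mm, a bystander; origin centre of its underside.
- sanding_block: Cork sanding block, 66 x 110 x 29 mm, a bystander; origin centre of its underside.
- chisel: Wood chisel with brown handle, 29 x 215 x 29 mm, a bystander; origin centre of its underside.
- tea_mug: White mug, 78 x 110 x 97 mm, a bystander; origin centre of its underside.
There are look-alikes about, which are no part of the job. Several things have the shape of the spring_puller; the one meant has the colours described above.

How it is judged:
On the way, in this order (a step that is already met when the one before it is completed fails the run):
1. the puller holds the spring stretched by more than 20 mm (value of joint spring_stretch above 0.02 m and contact force between spring_puller and spring_end above 3 N), for 0.2 s.
2. the hook holds on the post with the spring stretched and the puller slack or out (value of joint spring_stretch between 0.016 and 0.048 m and value of joint spring_swing between -0.07 and 0.07 rad and contact force between spring_puller and spring_end below 0.5 N), for 0.3 s.
At the end, for the whole second after the job is handed in: The hook sits on the post: spring at rest, stretched 16 to 48 mm, within 0.07 rad of the plate's long axis, the puller off it. The puller stands still and upright (within 0.1 rad) in its stand, within 8 mm of the middle, its collar within 5 mm of the block's top (all of step 2 and velocity of joint spring_stretch between -0.01 and 0.01 m/s and horizontal distance between spring_puller and puller_stand below 0.008 m and height (world z) of spring_puller between 0.072 and 0.085 m and angle between spring_puller's own z axis and vertical below 0.1 rad and linear speed of spring_puller below 0.02 m/s); the robot touches nothing.
It fails at once if the spring is stretched by more than 63 mm (value of joint spring_stretch above 0.063 m).
It fails at once if the puller presses on the spring's end with more than 17 N (contact force between spring_puller and spring_end above 17 N).
It fails at once if the gripper or arm pushes the spring's end directly (contact force between any of the fingers, the arm and spring_end above 1 N).
It fails at once if a bystander is moved by more than 30 mm (distance of any of tape_measure, sanding_block, chisel, tea_mug from where it was at the start of the episode above 0.03 m).
It also fails if it takes over 72 s, if anything falls off the work surface, if the arm or the gripper's body presses on something with over 40 N, if the wrist force passes 120 N, or if a joint passes its speed limit or range.

ROBOT

A 7-joint arm with a two-finger parallel gripper is mounted at the origin on a cart in front of the work surface, level with it; the furniture and walls round the work are solid. World frame = base frame: x ahead of the robot, y to its left, z up, the work surface at z = 0. Lengths are in m, angles in rad, forces in N, time in s.
With the tool pointing down it reaches from about 0.4 to 0.85 m from the base axis. Payload 10.4 kg.
Tool frame: the origin (TCP) lies at the very end of the fingers, on their centre line; the grasp point (between the pads) lies 19 mm behind it; z points along the fingers, y is the direction in which the jaws open and shut (so a half turn about z gives the same grasp; the last joint's range is limited). The gripper opens to 87 mm and grips with 3 to 60 N. Pads are 19 mm wide; open, the fingers measure 117 mm over their backs; the gripper's body (75 mm by 190 mm) begins 51 mm behind the grasp point.
Start: joints at [1.172, 0.332, -0.065, 1.46, 0.022, 1.35, -0.088], TCP at [0.229, -0.581, 0.223] pointing down, gripper open.
Joint ranges: [-2.6, 2.6], [-0.5, 2.12], [-1.47, 1.34], [0.16, 2.42], [-1.27, 4.41], [0.06, 2.06], [-2.6, 2.6]. Speed limits (rad/s): [2.22, 2.22, 2.79, 2.79, 3.14, 3.14, 3.14].

INTERFACE

Orientations are given as a unit quaternion [x, y, z, w].
In Python, from bench import read_state, camera, close_job gives the robot as it stands.
- The arm moves only by the shell command python3 -m inch 'ROWS' [OPENING] [FORCE]. ROWS is JSON, a list of rows, each a list of 6 numbers: the shift along the tool's x, y, z as a fraction of full scale, then the turn, a rotation vector about the tool's x, y, z as a fraction of full scale. In form: [[tx, ty, tz, ax, ay, az], ...]. A call has 1 to 5 rows; each row shifts and turns the commanded pose from where the row before left it, along the tool's axes as they then stand; what a row does not reach is not made up. Full scale, the value 1, is 0.04 m for a shift and 120 degrees for a turn. A row lasts 1/8 s, in which the tool goes at most 62.5 mm and 10.7 degrees, less where a joint would pass 70% of its speed; a pose out of reach is approached as far as the arm can. A call with a number of a shift or a turn outside -1 to 1 is refused whole. A call with a gripper value outside its range is refused whole. OPENING is the opening, from -1 (shut) to 1 (fully open), so that 0 is half open, set as the call begins (- or left out, the last holds). The fingers move at their own pace and stop on an object; FORCE is the grip in N (left out, the last holds). Time passes only in rows, so rows that do not move let the fingers close. It gives the time, the measured TCP pose, the force and the opening at its end, in the units of the state.
- read_state(): the state, without advancing time (a new reading comes with each control period).
- camera(name): name is "scene" or "top" or "wrist"; returns a dict with "img" (420x560x3 uint8, red, green, blue), "depth" (420x560 float32, m along the optical axis (not along the pixel's ray), 0 where there is no reading), "fx", "fy", "cx", "cy" (pixels), "k1" (the pictures are not rectified: a ray, as slopes to the right and down, at radius r is drawn at 1 + k1 r^2 times it, then the intrinsics apply), "position" and "orientation" of the camera in the world; the wrist camera has in their place "tool_from_camera" (4x4, takes a point from camera to tool coordinates, whose origin is the TCP and whose axes are the flange's). Camera axes: x right, y down, z forward; pixel columns grow to the right and rows downward; lengths in m; the calibration is good to about 2 mm. A picture is of the moment at which its call begins: read the wrist's pose just before it.
- close_job(): hands the job in, once; it reports no verdict.
The state is a dict: "time": time; "joint_positions": joint angles; "joint_vel": joint speeds; "joint_torque": joint torques, N m; "ee_pos": TCP position; "eef_rot": TCP orientation; "ft_force": force on the tool from outside, world axes, zero at the start; "torque": the same for the moment, N m; "width": finger opening in m.
Only numpy, scipy, OpenCV 4.12 (cv2) and the standard library are available. Lean on these libraries where they do the work, as an engineer would, in place of code of your own. Each camera call takes 0.05 s, during which the arm holds its last target.

## Working session

There is one attempt and no reset: what is moved stays moved. The work goes in short steps, Python scripts to look and compute and a shell command to move; the robot and the scene stay as the last step left them, time stands still between calls to the robot, and variables do not carry over. Pictures are saved under pics/ and viewed, and the job is handed in when it is done.

```bash
ls; mkdir -p pics; python3 - <<'E'
from bench import *
import cv2
s=read_state();print({k:s[k] for k in ['time','ee_pos','eef_rot','ft_force','width']})
for n in ['scene','top']:
    c=camera(n);cv2.imwrite(f'pics/{n}0.png',c['img'][:,:,::-1]);print(n,c['position'],c['orientation'],c['fx'],c['cx'],c['cy'],c['k1'])
E
```

```text
pics
{'time': 0.0, 'ee_pos': array([ 0.22923048, -0.58102311,  0.22174822]), 'eef_rot': array([ 9.82392610e-01,  1.86826804e-01, -1.74541421e-04, -6.89687531e-04]), 'ft_force': array([ 0.56917801,  0.17737734, -0.16629122]), 'width': 0.08707877162203265}
scene [0.11571814 0.11071966 0.69736679] [-0.47462048  0.79779352 -0.31661084  0.19498328] 380.42330561453383 274.3062625900725 209.47785365981008 -0.05707531450085913
top [ 0.48262752 -0.16138051  0.92400985] [-0.69370196  0.713991   -0.05336983  0.07839716] 389.6403236265539 282.2875138045953 207.22687536811227 -0.09527408085761974
```

View pics/scene0.png

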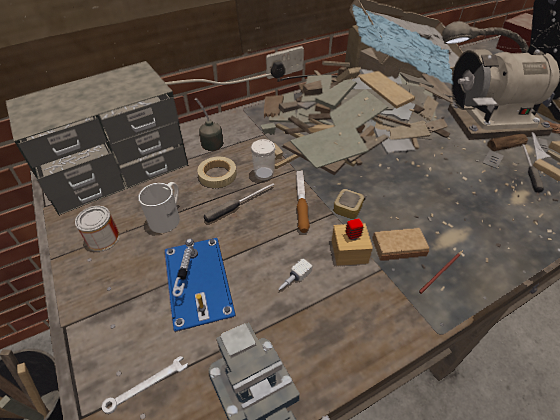

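View pics/top0.png

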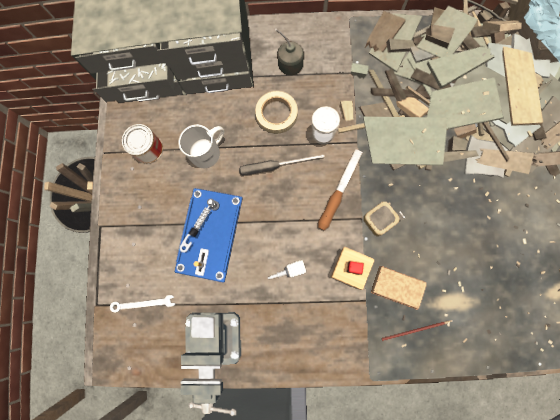

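```bash
cat > h.py <<'E'
import numpy as np, cv2
from scipy.spatial.transform import Rotation as R
from bench import *
def cam(n):
    s=read_state(); c=camera(n)
    if 'tool_from_camera' in c:
        T=np.array(c['tool_from_camera']); Rt=R.from_quat(s['eef_rot']).as_matrix()
        c['R']=Rt@T[:3,:3]; c['p']=np.array(s['ee_pos'])+Rt@T[:3,3]
    else:
        c['R']=R.from_quat(c['orientation']).as_matrix(); c['p']=np.array(c['position'])
    return c
def K(c): return np.array([[c['fx'],0,c['cx']],[0,c['fy'],c['cy']],[0,0,1.]])
def ray(c,u,v):
    q=cv2.undistortPoints(np.array([[[u,v]]],float),K(c),np.array([c['k1'],0,0,0.]))[0,0]
    return c['R']@np.array([q[0],q[1],1.])
def atz(c,u,v,z):
    d=ray(c,u,v); return c['p']+d*(z-c['p'][2])/d[2]
def atd(c,u,v):
    return c['p']+ray(c,u,v)*c['depth'][int(round(v)),int(round(u))]
def proj(c,P):
    q,_=cv2.projectPoints(np.array(P,float).reshape(-1,1,3),cv2.Rodrigues(c['R'].T)[0],-c['R'].T@c['p'],K(c),np.array([c['k1'],0,0,0.]));return q[:,0]
def crop(c,u0,v0,u1,v1,f,name):
    cv2.imwrite('pics/'+name,cv2.resize(c['img'][v0:v1,u0:u1,::-1],None,fx=f,fy=f,interpolation=cv2.INTER_CUBIC))
E
python3 - <<'E'
from h import *
t=cam('top');s=cam('scene')
crop(t,165,180,265,290,5,'tplate.png')
crop(t,320,235,440,315,6,'tstand.png')
crop(s,155,225,245,335,5,'splate.png')
for u,v in [(355,268),(345,255),(330,268),(290,270),(400,287),(200,327),(228,320),(203,390),(200,100),(210,210),(382,218)]:
    print(u,v,atd(t,u,v).round(3))
E
```

```text
355 268 [ 0.505 -0.283  0.099]
345 255 [ 0.535 -0.269  0.054]
330 268 [ 0.509 -0.239  0.004]
290 270 [ 0.507 -0.145  0.02 ]
400 287 [ 0.46  -0.393  0.028]
200 327 [0.391 0.043 0.102]
228 320 [ 0.397 -0.     0.015]
203 390 [0.27  0.032 0.123]
200 100 [0.948 0.076 0.001]
210 210 [0.648 0.036 0.044]
382 218 [ 0.618 -0.361  0.034]
```

View pics/tplate.png

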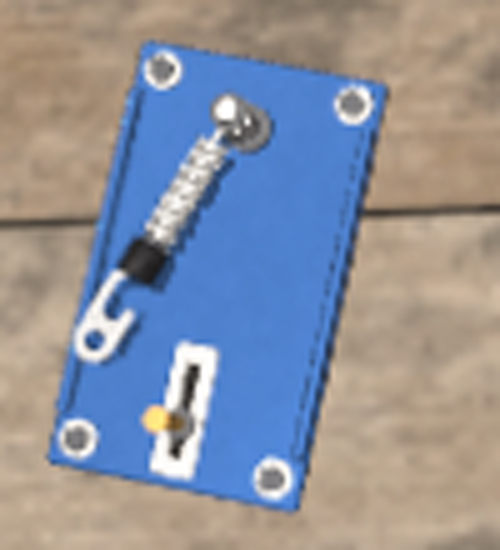

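View pics/tstand.png

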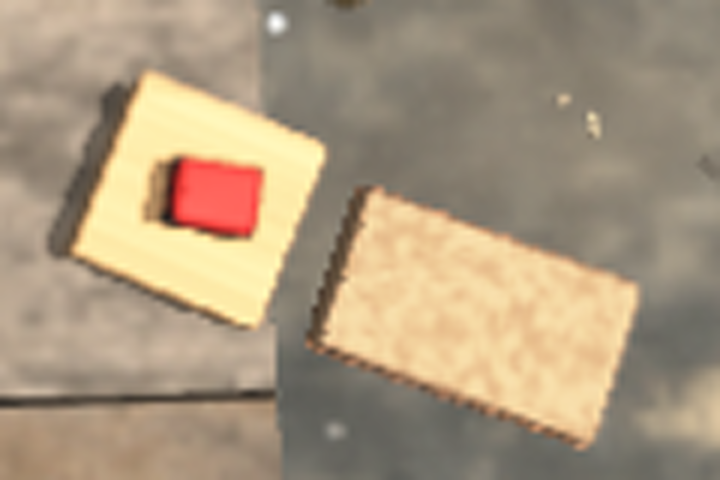

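View pics/splate.png

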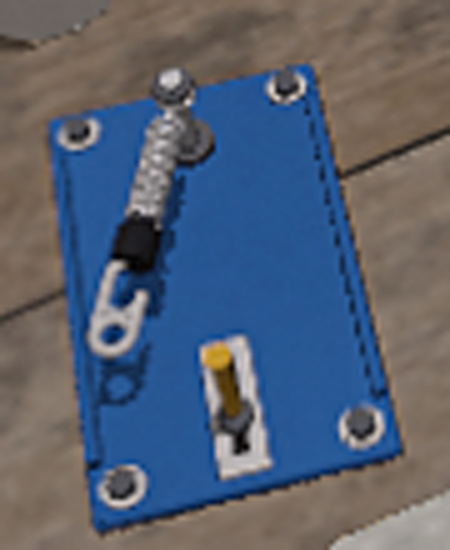

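```bash
python3 - <<'E'
from h import *
t=cam('top');s=cam('scene')
tp=lambda a,b,z:atz(t,165+a/5,180+b/5,z).round(4)
sp=lambda a,b,z:atz(s,155+a/5,225+b/5,z).round(4)
print('stud',tp(227,107,.054),sp(172,82,.054))
print('post',tp(153,417,.059),sp(215,353,.059))
print('eye',tp(94,340,.045),sp(113,333,.045))
print('bolts top',[tp(a,b,.012) for a,b in [(162,69),(353,104),(77,438),(272,478)]])
print('bolts sc',[sp(a,b,.012) for a,b in [(79,131),(285,84),(121,485),(361,424)]])
b=np.mean([tp(a,b,.012) for a,b in [(162,69),(353,104),(77,438),(272,478)]],0);print('centre',b)
H=[atz(t,320+a/6,235+b/6,.100) for a,b in [(178,157),(263,168),(250,237),(170,225)]]
print('handle',np.round(H,4),np.mean(H,0))
B=[atz(t,320+a/6,235+b/6,.055) for a,b in [(147,70),(326,147),(258,328),(75,252)]]
print('block',np.round(B,4),np.mean(B,0))
for q in (H,B): print([np.round(np.linalg.norm(q[i]-q[(i+1)%4]),4) for i in range(4)],[np.degrees(np.arctan2(*(q[(i+1)%4]-q[i])[[1,0]])).round(1) for i in range(4)])
E
```

```text
stud [0.6664 0.0328 0.054 ] [0.6642 0.0335 0.054 ]
post [0.5251 0.0643 0.059 ] [0.5248 0.0649 0.059 ]
eye [0.5614 0.0959 0.045 ] [0.5615 0.0965 0.045 ]
bolts top [array([0.6953, 0.0744, 0.012 ]), array([ 0.6747, -0.0192,  0.012 ]), array([0.5182, 0.113 , 0.012 ]), array([0.4978, 0.0198, 0.012 ])]
bolts sc [array([0.6932, 0.0756, 0.012 ]), array([ 0.6737, -0.0174,  0.012 ]), array([0.5165, 0.1153, 0.012 ]), array([0.4963, 0.0214, 0.012 ])]
centre [0.5965 0.047  0.012 ]
handle [[ 0.5192 -0.2723  0.1   ]
 [ 0.5144 -0.3018  0.1   ]
 [ 0.4907 -0.2959  0.1   ]
 [ 0.4958 -0.2683  0.1   ]] [ 0.50501477 -0.28458533  0.1       ]
block [[ 0.5536 -0.2686  0.055 ]
 [ 0.5231 -0.3331  0.055 ]
 [ 0.4582 -0.3043  0.055 ]
 [ 0.4877 -0.2389  0.055 ]] [ 0.50565093 -0.28626198  0.055     ]
[np.float64(0.0298), np.float64(0.0244), np.float64(0.028), np.float64(0.0238)] [np.float64(-99.2), np.float64(166.0), np.float64(79.7), np.float64(-9.7)]
[np.float64(0.0714), np.float64(0.0709), np.float64(0.0717), np.float64(0.0722)] [np.float64(-115.3), np.float64(156.0), np.float64(65.7), np.float64(-24.3)]
```

Candidates for the puller are the red handle in the wooden stand at top (355,268) and the white-handled look-alike lying flat at (290,270). The red one fits the description: handle 24x29 mm at z 0.10, in a 72 mm block.
The crop shows the hook's eye at top (184,248), the post top at (196,263), the stud at (210,201) and plate x at about 167.5°.
I'll move above the stand first.

```bash
python3 -m inch '[[0.91,-0.43,0,0,0,0],[0.91,-0.43,0,0,0,0],[0.91,-0.43,0,0,0,0],[0.91,-0.43,0,0,0,0],[0.91,-0.43,0,0,0,0]]' 1 50; python3 -m inch '[[0.91,-0.43,0,0,0,0],[0.91,-0.43,0,0,0,0],[0.91,-0.43,0,0,0,0],[0.91,-0.43,0,0,0,0],[0.91,-0.43,0,0,0,0]]'; python3 -m inch '[[0,0,0,0,0,-0.08],[0,0,0,0,0,-0.08],[0,0,0,0,0,-0.08],[0,0,0,0,0,-0.08],[0,0,0,0,0,-0.08]]'; python3 -m inch '[[0,0,0,0,0,-0.08],[0,0,0,0,0,0],[0,0,0,0,0,0]]'
```

```text
time: 0.92
ee_pos: [0.3679, -0.4336, 0.2226]
eef_rot: [0.982, 0.187, 0.0, 0.0]
ft_force: [0.1, -0.6, -0.3]
width: 0.0871
time: 1.55
ee_pos: [0.5056, -0.2869, 0.2226]
eef_rot: [0.982, 0.187, 0.0, 0.0]
ft_force: [-0.1, -0.2, -0.1]
width: 0.0868
time: 2.17
ee_pos: [0.5048, -0.2878, 0.2225]
eef_rot: [0.82, 0.572, -0.0, 0.0]
ft_force: [0.5, 0.2, -0.3]
width: 0.087
time: 2.55
ee_pos: [0.5048, -0.2879, 0.2225]
eef_rot: [0.772, 0.635, -0.0, 0.0]
ft_force: [0.3, -0.3, -0.7]
width: 0.0867
```

```bash
python3 - <<'E'
from h import *
s=read_state();print(s['time'],s['ee_pos'],s['joint_positions'].round(2),R.from_quat(s['eef_rot']).as_matrix().round(3))
w=cam('wrist');cv2.imwrite('pics/w1.png',w['img'][:,:,::-1])
print(w['p'],proj(w,[[.505,-.2845,.1],[.505,-.2845,.055]]))
E
```

```text
2.55 [ 0.50480535 -0.28788743  0.22253498] [ 0.8   0.27 -0.43  1.56  0.11  1.34  0.16] [[ 0.192  0.981 -0.   ]
 [ 0.981 -0.192 -0.   ]
 [-0.    -0.    -1.   ]]
[ 0.5181789  -0.2193385   0.38456105] [[280.59612555 197.28939089]
 [280.64411444 188.24417276]]
```

View pics/w1.png

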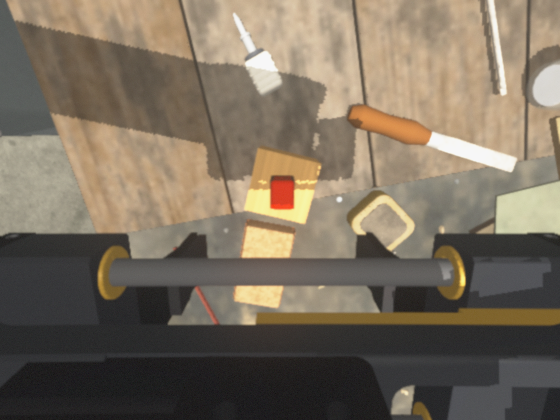

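```bash
python3 - <<'E'
from h import *
w=cam('wrist');crop(w,230,140,340,230,6,'w1c.png');print(w['fx'],w['cx'],w['cy'])
E
```

```text
296.3925093731776 281.04543652825606 205.6729092554183
```

View pics/w1c.png

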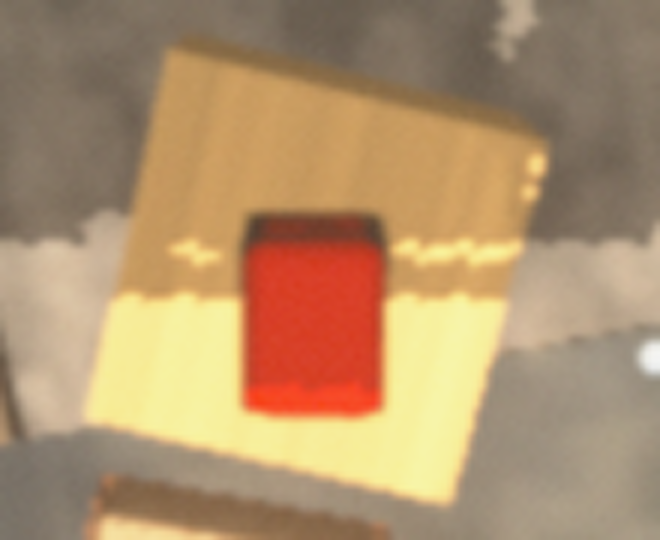

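```bash
python3 - <<'E'
from h import *
w=cam('wrist')
f=lambda a,b,z:atz(w,230+a/6,140+b/6,z)
H=[f(*q,.1) for q in [(246,242),(383,242),(380,412),(245,410)]];m=np.mean(H,0)
B=[f(*q,.055) for q in [(170,45),(547,140),(452,505),(88,427)]]
print(np.round(H,4),m,np.mean(B,0))
s=read_state();Rm=R.from_quat(s['eef_rot']).as_matrix();print(Rm.T@(m-s['ee_pos']),s['width'])
E
```

```text
[[ 0.4992 -0.266   0.1   ]
 [ 0.521  -0.2703  0.1   ]
 [ 0.5153 -0.2983  0.1   ]
 [ 0.4934 -0.2936  0.1   ]] [ 0.50721921 -0.2820549   0.1       ] [ 0.50719857 -0.28388928  0.055     ]
[0.00611556 0.00119061 0.12259753] 0.0871542191111458
```

```bash
python3 -m inch '[[0.12,0.02,0.5,0,0,0],[0,0,1,0,0,0],[0,0,1,0,0,0],[0,0,0.9,0,0,0],[0,0,0.3,0,0,0]]'; python3 -m inch '[[0,0,0.28,0,0,0],[0,0,0,0,0,0]]'; python3 - <<'E'
from h import *
w=cam('wrist');cv2.imwrite('pics/w2.png',w['img'][:,:,::-1])
E
```

```text
time: 3.32
ee_pos: [0.5054, -0.2827, 0.0726]
eef_rot: [0.771, 0.637, -0.001, -0.001]
ft_force: [-0.1, 0.1, 0.4]
width: 0.0872
time: 3.58
ee_pos: [0.5068, -0.2833, 0.0636]
eef_rot: [0.771, 0.637, 0.0, 0.0]
ft_force: [0.7, 0.6, 0.1]
width: 0.087
```

View pics/w2.png

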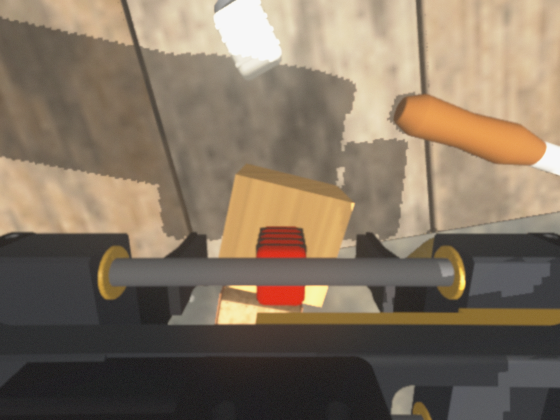

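The red handle sits centred between the fingers at (281,270), so I'll close.

```bash
python3 -m inch '[[0,0,0,0,0,0],[0,0,0,0,0,0],[0,0,0,0,0,0],[0,0,0,0,0,0],[0,0,0,0,0,0]]' -1 55;python3 -m inch '[[0,0,0,0,0,0],[0,0,0,0,0,0],[0,0,0,0,0,0],[0,0,0,0,0,0]]'
```

```text
time: 4.25
ee_pos: [0.5066, -0.2832, 0.0634]
eef_rot: [0.771, 0.637, -0.0, 0.0]
ft_force: [-0.2, 0.2, 0.3]
width: 0.045
time: 4.75
ee_pos: [0.5066, -0.2833, 0.0633]
eef_rot: [0.771, 0.637, 0.0, 0.0]
ft_force: [-0.1, -0.5, 0.5]
width: 0.0237
```

```bash
python3 -m inch '[[0,0,-0.5,0,0,0],[0,0,-1,0,0,0],[0,0,-0.5,0,0,0],[0,0,0,0,0,0]]'; python3 - <<'E'
from h import *
w=cam('wrist');cv2.imwrite('pics/w3.png',w['img'][:,:,::-1])
s=cam('scene');crop(s,290,150,430,280,5,'s3.png')
E
```

```text
time: 5.25
ee_pos: [0.5076, -0.2837, 0.146]
eef_rot: [0.771, 0.637, 0.001, 0.002]
ft_force: [-0.2, 0.5, -2.1]
width: 0.0234
```

View pics/w3.png

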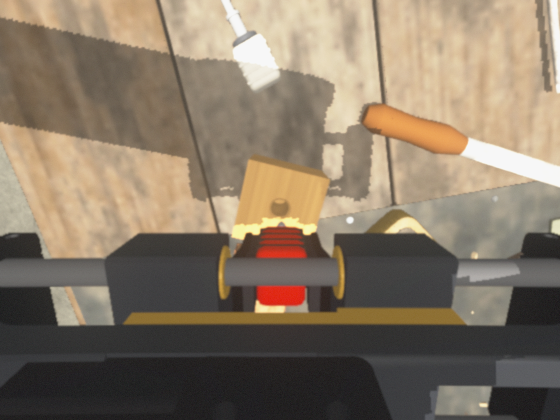

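View pics/s3.png

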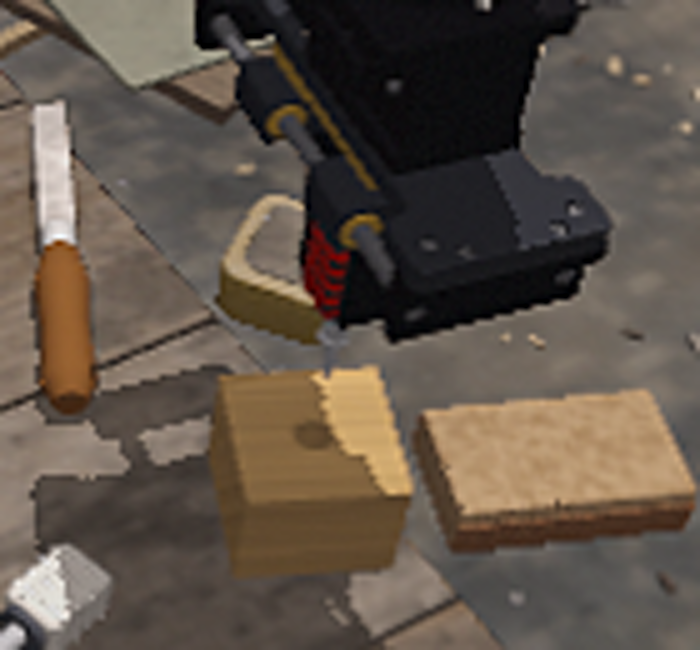

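```bash
python3 -m inch '[[0.5,-0.05,0,0,0,0],[1,-0.05,0,0,0,0],[1,-0.05,0,0,0,0],[1,-0.05,0,0,0,0],[1,-0.05,0,0,0,0]]';  python3 -m inch '[[1,-0.04,0,0,0,0],[1,-0.04,0,0,0,0],[1,-0.04,0,0,0,0],[1,-0.04,0,0,0,0],[0.6,-0.04,0,0,0,0]]';  python3 -m inch '[[0.4,0,0,0,0,0],[0,0,0,0,0,0],[0,0,0,0,0,0]]'; python3 - <<'E'
from h import *
w=cam('wrist');cv2.imwrite('pics/w4.png',w['img'][:,:,::-1])
s=cam('scene');crop(s,145,160,265,290,5,'s4.png')
t=cam('top');crop(t,150,180,270,290,5,'t4.png')
print(read_state()['ee_pos'])
E
```

```text
time: 5.98
ee_pos: [0.5301, -0.1016, 0.1426]
eef_rot: [0.77, 0.637, -0.0, -0.001]
ft_force: [1.0, 0.2, -3.0]
width: 0.0232
time: 6.6
ee_pos: [0.5563, 0.0816, 0.1426]
eef_rot: [0.77, 0.638, -0.0, -0.001]
ft_force: [-0.0, -0.1, -1.1]
width: 0.0235
time: 6.98
ee_pos: [0.5604, 0.0921, 0.143]
eef_rot: [0.771, 0.636, -0.0, 0.0]
ft_force: [0.5, -0.7, -1.7]
width: 0.0233
[0.56059681 0.09210705 0.14330112]
```

View pics/w4.png

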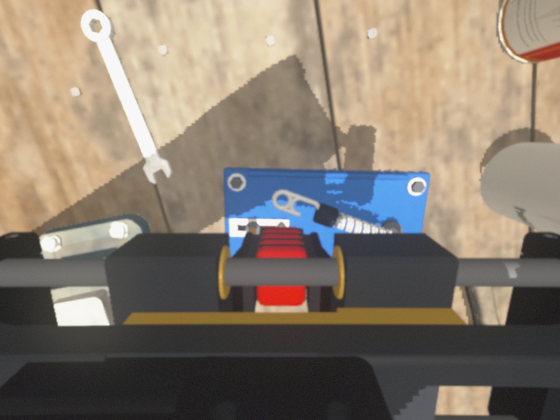

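View pics/s4.png

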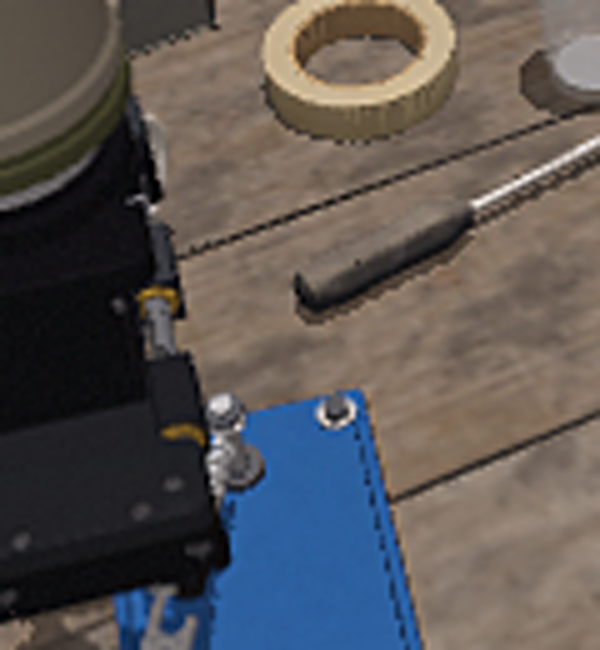

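View pics/t4.png

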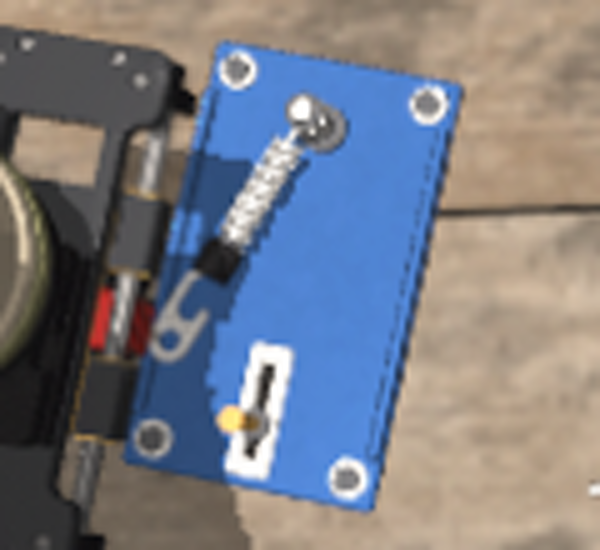

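```bash
python3 - <<'E'
from h import *
w=cam('wrist');crop(w,215,160,425,320,3.8,'w4c.png');crop(w,262,180,322,225,12,'w4e.png')
E
```

```text
(no output)
```

View pics/w4c.png

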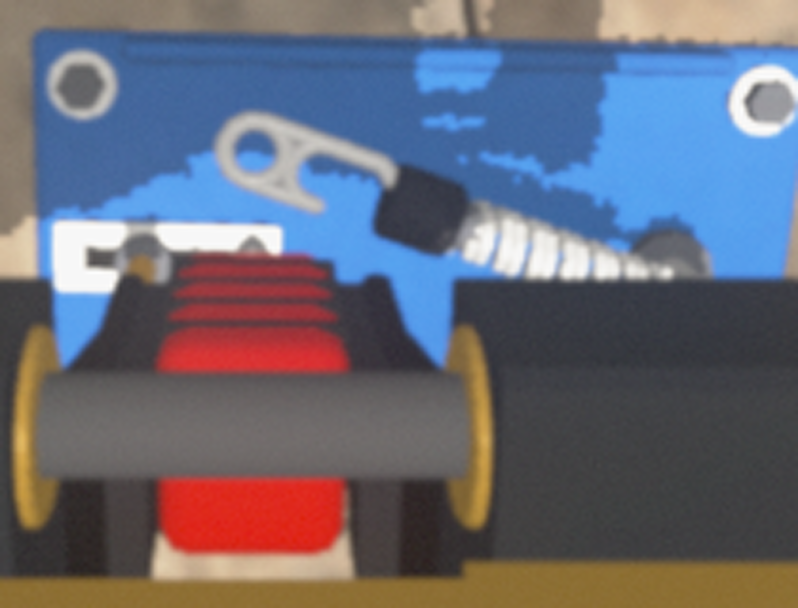

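View pics/w4e.png

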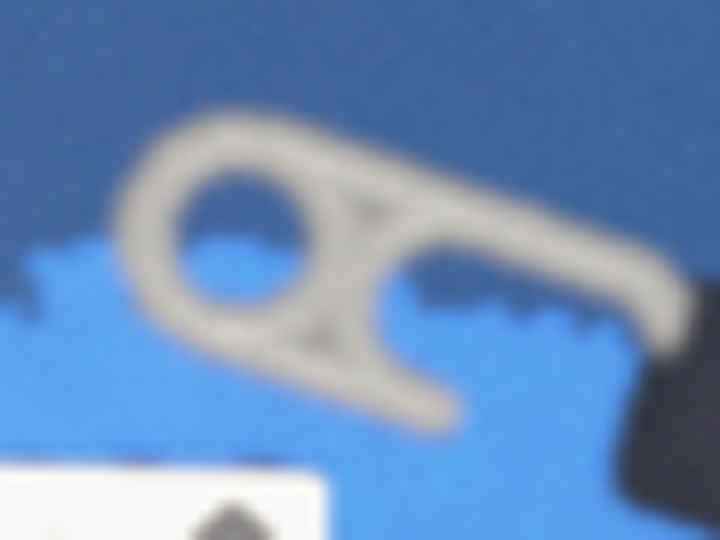

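```bash
python3 - <<'E'
from h import *
w=cam('wrist');s=read_state();Rm=R.from_quat(s['eef_rot']).as_matrix();p=s['ee_pos']
for v in (328,441,553):
  h=atz(w,215+253/3.8,160+v/3.8,p[2]+.0367);print('handle in tool',Rm.T@(h-p))
for u in (158,348):
  h=atz(w,215+u/3.8,160+441/3.8,p[2]+.0367);print('handle in tool',Rm.T@(h-p))
e=atz(w,282.17,199.83,.045);print('eye',e,Rm.T@(e-p))
pz=atz(w,215+141/3.8,160+266/3.8,.059);print('post edge',pz)
# stand hole from w3 estimation
print(p)
E
```

```text
handle in tool [ 0.01754499  0.00024524 -0.03670541]
handle in tool [ 0.00268493  0.00024224 -0.03670079]
handle in tool [-0.01286146  0.00023903 -0.03669595]
handle in tool [ 0.00269918 -0.01140665 -0.03670312]
handle in tool [ 0.00267827  0.01189202 -0.03669846]
eye [0.56288329 0.09861431 0.045     ] [0.0064465  0.00105103 0.09837246]
post edge [0.53237728 0.08022049 0.059     ]
[0.56061474 0.09251811 0.14337425]
```

```bash
python3 -m inch '[[0.085,0.015,0.2,0,0,0],[0,0,0.4,0,0,0],[0,0,0.3,0,0,0],[0,0,0,0,0,0]]'; python3 -m inch '[[0,0,0.1,0,0,0],[0,0,0.1,0,0,0],[0,0,0.1,0,0,0]]';python3 - <<'E'
from h import *
w=cam('wrist');crop(w,215,120,425,280,3.8,'w5c.png')
t=cam('top');crop(t,150,180,270,290,5,'t5.png')
print(read_state()['ee_pos'],read_state()['ft_force'])
E
```

```text
time: 7.72
ee_pos: [0.5608, 0.0964, 0.1057]
eef_rot: [0.771, 0.637, -0.001, -0.001]
ft_force: [-0.1, -0.1, -1.9]
width: 0.0236
time: 8.1
ee_pos: [0.5619, 0.0965, 0.0953]
eef_rot: [0.771, 0.637, 0.0, 0.0]
ft_force: [0.2, -0.7, -1.5]
width: 0.0237
[0.56155063 0.09645303 0.09492073] [ 0.11988351 -0.81433281 -2.06322798]
```

View pics/w5c.png

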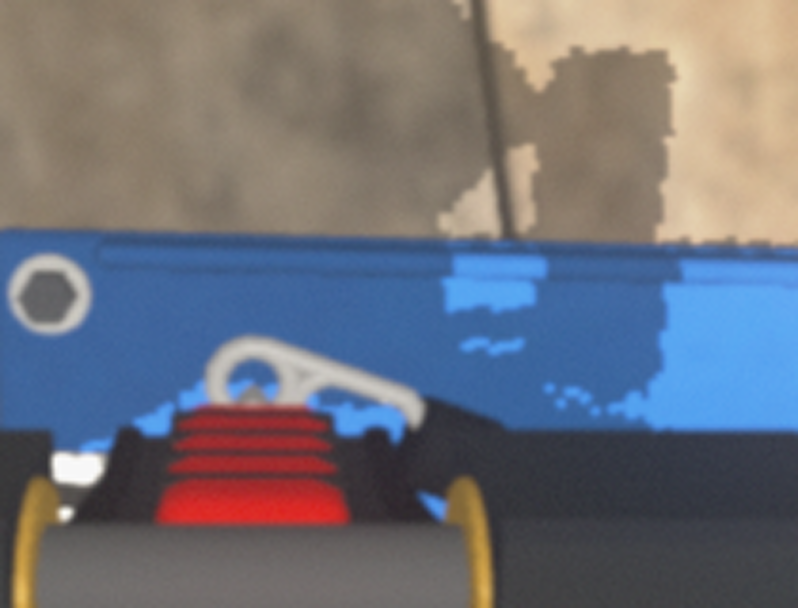

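View pics/t5.png

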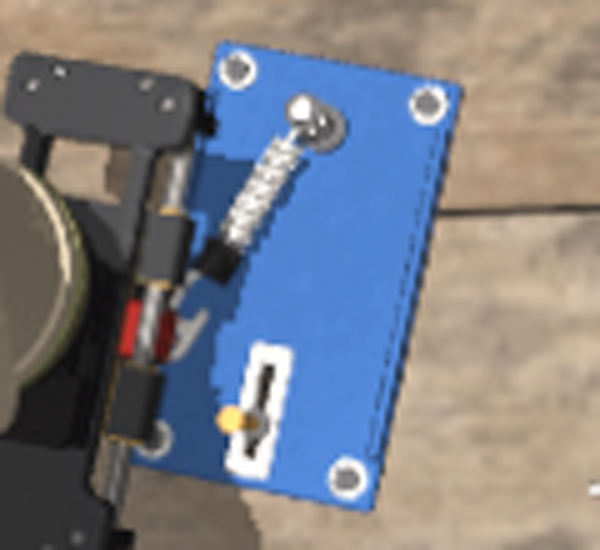

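```bash
python3 - <<'E'
from h import *
w=cam('wrist');crop(w,260,200,310,235,14,'w5e.png');s=read_state();Rm=R.from_quat(s['eef_rot']).as_matrix();p=s['ee_pos']
f=lambda P:(proj(w,P)-[260,200])*14
for dx in (0,1.2,2.5):
  print(dx,f([p+Rm@np.array([dx/1e3,0,.0533])]),f([p+Rm@np.array([dx/1e3+.0012,0,.0533])]),f([p+Rm@np.array([dx/1e3+.0035,0,.0443])]))
e=atz(w,260,200,.045)
E
```

```text
0 [[297.60646197 310.72530815]] [[297.60136723 289.67509305]] [[297.70410139 300.08651064]]
1.2 [[297.60136723 289.67509305]] [[297.59626098 268.56811418]] [[297.69891909 278.08551268]]
2.5 [[297.59583494 266.80662831]] [[297.59071617 245.63784096]] [[297.6932913  254.18112536]]
```

View pics/w5e.png

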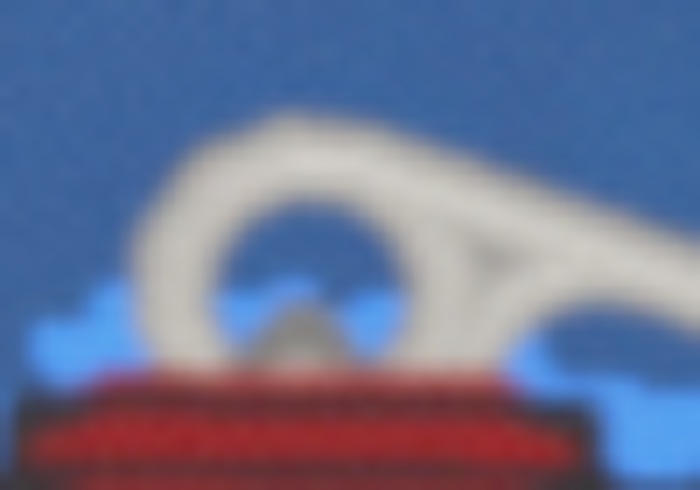

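```bash
python3 - <<'E'
from h import *
w=cam('wrist');s=read_state();Rm=R.from_quat(s['eef_rot']).as_matrix();p=s['ee_pos']
print(p,Rm.T@(atz(w,260+307/14,200+298/14,.045)-p),Rm.T@(atz(w,260+303/14,200+300/14,p[2]-.0533)-p))
E
```

```text
[0.56177967 0.09654877 0.09536067] [0.00175267 0.00052212 0.05036061] [0.00069564 0.00031372 0.05329998]
```

```bash
python3 -m inch '[[0.04,0,0,0,0,0],[0,0,0.08,0,0,0],[0,0,0.08,0,0,0],[0,0,0,0,0,0]]';python3 -m inch '[[0,0,0.08,0,0,0],[0,0,0.07,0,0,0],[0,0,0,0,0,0]]'
```

```text
time: 8.8
ee_pos: [0.5618, 0.098, 0.0885]
eef_rot: [0.771, 0.637, -0.0, -0.0]
ft_force: [0.0, -0.4, -1.3]
width: 0.0237
time: 9.18
ee_pos: [0.5619, 0.0981, 0.0826]
eef_rot: [0.771, 0.637, -0.0, -0.0]
ft_force: [0.1, 0.2, -1.3]
width: 0.0241
```

```bash
python3 -m inch '[[0,0,0.08,0,0,0],[0,0,0,0,0,0]]';python3 -m inch '[[0.02,-0.06,0,0,0,0],[0.043,-0.117,0,0,0,0],[0.043,-0.117,0,0,0,0],[0,0,0,0,0,0]]'; python3 - <<'E'
from h import *
w=cam('wrist');crop(w,215,120,425,280,3.8,'w6c.png')
t=cam('top');crop(t,150,180,270,290,5,'t6.png')
E
```

```text
time: 9.43
ee_pos: [0.5619, 0.0981, 0.0794]
eef_rot: [0.771, 0.637, -0.0, -0.0]
ft_force: [0.4, -0.2, -0.8]
width: 0.0233
time: 9.93
ee_pos: [0.5512, 0.1047, 0.0799]
eef_rot: [0.771, 0.637, 0.0, 0.0]
ft_force: [3.7, -2.6, -1.9]
width: 0.0238
```

View pics/w6c.png

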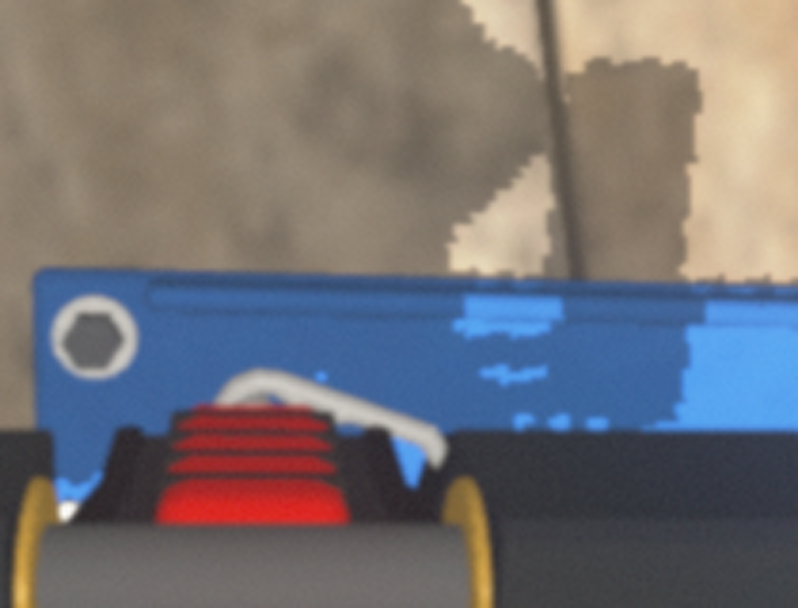

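View pics/t6.png

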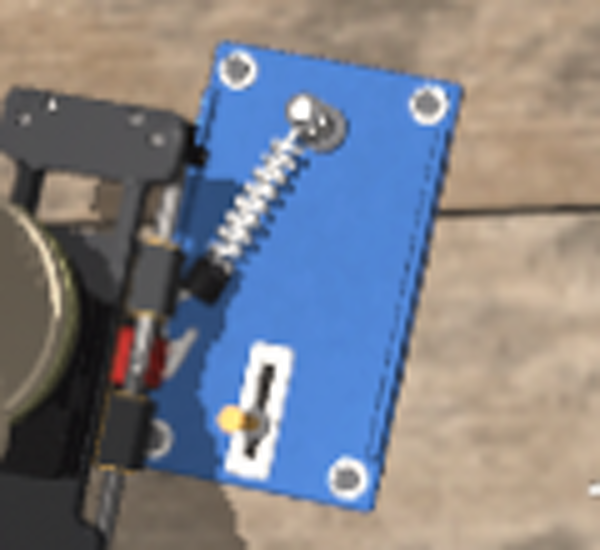

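```bash
python3 -m inch '[[0.047,-0.127,0,0,0,0],[0.047,-0.127,0,0,0,0],[0.047,-0.127,0,0,0,0],[0.047,-0.127,0,0,0,0],[0.047,-0.127,0,0,0,0]]'; python3 -m inch '[[0,0,0,0,0,0],[0,0,0,0,0,0]]'; python3 - <<'E'
from h import *
t=cam('top');crop(t,150,180,270,290,5,'t7.png')
s=read_state();d=np.array(s['ee_pos'])[:2]-[.6653,.0331];print(s['ee_pos'],np.linalg.norm(d),np.degrees(np.arctan2(d[1],d[0]))-167.5,s['ft_force'])
E
```

```text
time: 10.65
ee_pos: [0.5283, 0.1184, 0.08]
eef_rot: [0.771, 0.637, 0.0, 0.001]
ft_force: [5.4, -3.6, -3.1]
width: 0.0234
time: 10.9
ee_pos: [0.5284, 0.1183, 0.08]
eef_rot: [0.771, 0.637, 0.0, 0.001]
ft_force: [5.6, -2.9, -2.4]
width: 0.0239
[0.52845667 0.11836739 0.07997334] 0.1612346854877413 -19.427126757930893 [ 5.99960957 -3.2582313  -2.64063135]
```

View pics/t7.png

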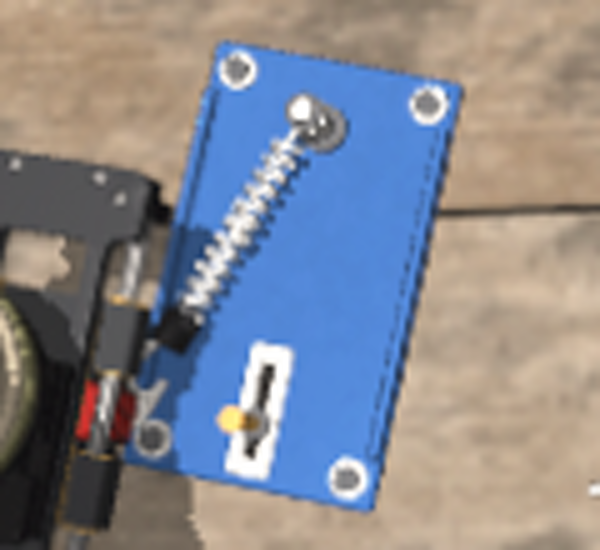

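```bash
python3 -m inch '[[-0.14,-0.047,0,0,0,0],[-0.14,-0.043,0,0,0,0],[-0.14,-0.039,0,0,0,0],[-0.14,-0.035,0,0,0,0],[-0.14,-0.031,0,0,0,0]]'; python3 -m inch '[[-0.14,-0.025,0,0,0,0],[0,0,0,0,0,0],[0,0,0,0,0,0]]'; python3 - <<'E'
from h import *
t=cam('top');crop(t,150,180,270,290,5,'t8.png')
s=read_state();d=np.array(s['ee_pos'])[:2]-[.6653,.0331];print(s['ee_pos'],np.linalg.norm(d),np.degrees(np.arctan2(d[1],d[0]))-167.5,s['ft_force'],R.from_quat(s['eef_rot']).as_matrix().T@s['ft_force'])
E
```

```text
time: 11.58
ee_pos: [0.5157, 0.0925, 0.0801]
eef_rot: [0.771, 0.637, 0.001, 0.001]
ft_force: [7.0, -2.4, -2.9]
width: 0.0236
time: 11.95
ee_pos: [0.5138, 0.0874, 0.0802]
eef_rot: [0.771, 0.637, 0.001, 0.001]
ft_force: [6.1, -2.0, -2.5]
width: 0.0235
[0.51376441 0.08745572 0.08014338] 0.1609893747936628 -7.232877100654775 [ 5.86994881 -2.79502312 -2.43477996] [-1.64017479  6.28701312  2.4453833 ]
```

View pics/t8.png

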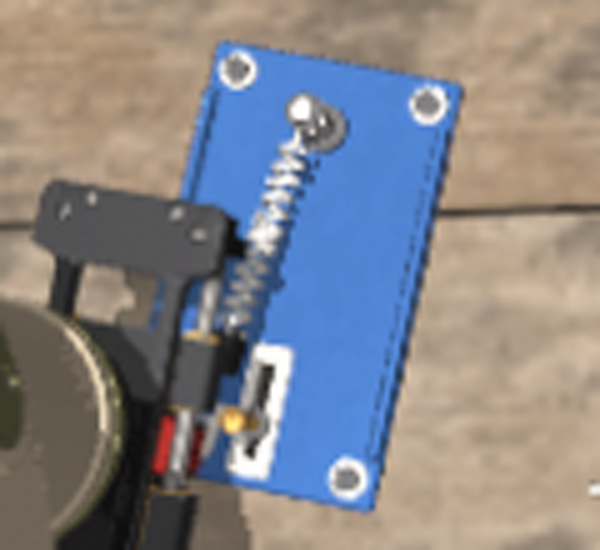

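```bash
for i in 1; do python3 -m inch '[[-0.05,0,0,0,0,0],[-0.025,0,0,0,0,0],[0,0,0,0,0,0]]'; done; python3 -m inch '[[-0.025,0,0,0,0,0],[0,0,0,0,0,0]]';python3 -m inch '[[-0.025,0,0,0,0,0],[0,0,0,0,0,0]]'
```

```text
time: 12.38
ee_pos: [0.5132, 0.0845, 0.0802]
eef_rot: [0.771, 0.637, 0.001, 0.001]
ft_force: [6.2, -0.9, -2.6]
width: 0.0234
time: 12.62
ee_pos: [0.513, 0.0836, 0.0802]
eef_rot: [0.771, 0.637, 0.001, 0.0]
ft_force: [6.6, -1.9, -1.3]
width: 0.0239
time: 12.88
ee_pos: [0.5129, 0.0832, 0.0802]
eef_rot: [0.771, 0.637, 0.001, 0.0]
ft_force: [6.1, -0.1, -2.6]
width: 0.0233
```

```bash
python3 -m inch '[[-0.025,0,0,0,0,0],[0,0,0,0,0,0],[0,0,0,0,0,0]]';python3 - <<'E'
from h import *
F=[]
for i in range(3):
  s=read_state();F.append(s['ft_force']);camera('top')
s=read_state();print(np.mean(F,0),R.from_quat(s['eef_rot']).as_matrix().T@np.mean(F,0),s['ee_pos'])
E
```

```text
time: 13.25
ee_pos: [0.5128, 0.0828, 0.0803]
eef_rot: [0.771, 0.637, 0.002, 0.0]
ft_force: [5.9, 1.1, -2.3]
width: 0.0237
[ 6.02797963  1.19797935 -2.96851469] [2.30101401 5.68971685 2.98600556] [0.5127941  0.08282569 0.08029283]
```

```bash
python3 -m inch '[[0,-0.05,0,0,0,0],[0,-0.05,0,0,0,0],[0,0,0,0,0,0]]';python3 -m inch '[[0,-0.03,0,0,0,0],[0,-0.02,0,0,0,0],[0,0,0,0,0,0]]'
```

```text
time: 13.78
ee_pos: [0.5096, 0.0837, 0.0807]
eef_rot: [0.771, 0.637, 0.002, 0.001]
ft_force: [7.6, 2.2, -2.4]
width: 0.0238
time: 14.15
ee_pos: [0.5076, 0.0839, 0.0807]
eef_rot: [0.771, 0.637, 0.002, 0.001]
ft_force: [8.5, 1.6, -2.6]
width: 0.0235
```

```bash
python3 -m inch '[[0,-0.03,0,0,0,0],[0,-0.02,0,0,0,0],[0,0,0,0,0,0]]';python3 -m inch '[[0,-0.03,0,0,0,0],[0,0,0,0,0,0]]'
```

```text
time: 14.52
ee_pos: [0.5049, 0.0837, 0.0803]
eef_rot: [0.771, 0.637, 0.001, 0.0]
ft_force: [5.7, -0.4, -1.6]
width: 0.0237
time: 14.78
ee_pos: [0.5038, 0.0835, 0.0803]
eef_rot: [0.771, 0.637, 0.001, 0.001]
ft_force: [6.6, -0.8, -2.6]
width: 0.0236
```

```bash
python3 -m inch '[[-0.05,-0.01,0,0,0,0],[-0.05,-0.01,0,0,0,0],[0,0,0,0,0,0]]';python3 -m inch '[[-0.05,-0.01,0,0,0,0],[-0.05,-0.01,0,0,0,0],[0,0,0,0,0,0]]'
```

```text
time: 15.15
ee_pos: [0.5019, 0.0799, 0.0801]
eef_rot: [0.771, 0.637, 0.001, 0.0]
ft_force: [5.3, -1.7, -1.6]
width: 0.0235
time: 15.52
ee_pos: [0.5008, 0.0758, 0.0803]
eef_rot: [0.771, 0.637, 0.001, 0.001]
ft_force: [7.2, -2.0, -2.2]
width: 0.0238
```

```bash
python3 -m inch '[[-0.05,-0.005,0,0,0,0],[-0.05,0,0,0,0,0],[0,0,0,0,0,0]]';python3 -m inch '[[-0.03,0,0,0,0,0],[0,0,0,0,0,0],[0,0,0,0,0,0]]'
```

```text
time: 15.9
ee_pos: [0.5, 0.072, 0.0803]
eef_rot: [0.771, 0.637, 0.001, 0.001]
ft_force: [7.0, -1.7, -2.6]
width: 0.0238
time: 16.27
ee_pos: [0.4997, 0.071, 0.0803]
eef_rot: [0.771, 0.637, 0.001, 0.001]
ft_force: [8.3, -0.4, -2.6]
width: 0.0233
```

```bash
python3 -m inch '[[0,0.05,0,0,0,0],[0,0.05,0,0,0,0],[0,0.05,0,0,0,0],[0,0.05,0,0,0,0],[0,0,0,0,0,0]]';python3 -m inch '[[0,0.05,0,0,0,0],[0,0,0,0,0,0],[0,0,0,0,0,0]]';python3 -m inch '[[0,0.04,0,0,0,0],[0,0,0,0,0,0],[0,0,0,0,0,0]]'
```

```text
time: 16.9
ee_pos: [0.5075, 0.0695, 0.0802]
eef_rot: [0.771, 0.637, 0.001, 0.001]
ft_force: [5.7, -0.8, -1.8]
width: 0.0236
time: 17.27
ee_pos: [0.5086, 0.0691, 0.0799]
eef_rot: [0.771, 0.637, 0.0, -0.0]
ft_force: [4.1, 0.2, -1.9]
width: 0.0238
time: 17.65
ee_pos: [0.5096, 0.0683, 0.0794]
eef_rot: [0.771, 0.637, -0.0, -0.0]
ft_force: [-0.4, 0.6, -2.4]
width: 0.0237
```

```bash
python3 -m inch '[[0,0.02,0,0,0,0],[0,0,0,0,0,0],[0,0,0,0,0,0]]';python3 -m inch '[[0,0,-0.1,0,0,0],[0,0,-0.15,0,0,0],[0,0,-0.2,0,0,0],[0,0,0,0,0,0]]'; python3 - <<'E'
from h import *
t=cam('top');crop(t,150,180,270,290,5,'t9.png')
w=cam('wrist');crop(w,215,120,425,280,3.8,'w9.png')
E
```

```text
time: 18.02
ee_pos: [0.5108, 0.068, 0.0796]
eef_rot: [0.771, 0.637, -0.0, -0.0]
ft_force: [-0.8, 0.5, -1.8]
width: 0.0234
time: 18.52
ee_pos: [0.5115, 0.0681, 0.0987]
eef_rot: [0.771, 0.637, 0.001, 0.001]
ft_force: [-0.2, 0.7, -0.7]
width: 0.0234
```

View pics/t9.png

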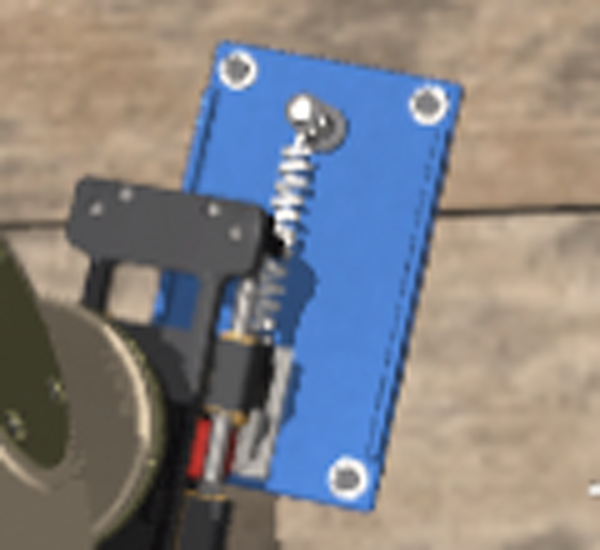

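View pics/w9.png

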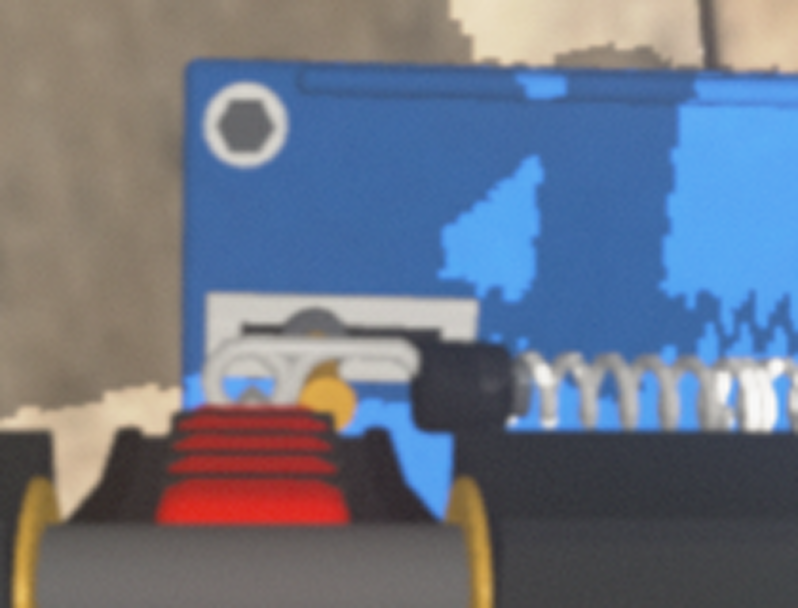

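The wrist view shows the hook over the brass post (crop 325,400), with the link level along the plate. I'll raise the puller and return it to the stand.

```bash
python3 -m inch '[[0,0,-0.35,0,0,0],[0,0,-0.8,0,0,0],[0,0,0,0,0,0]]'; python3 -m inch '[[-0.86,0.155,0,0,0,0],[-0.86,0.155,0,0,0,0],[-0.86,0.155,0,0,0,0],[-0.86,0.155,0,0,0,0],[-0.86,0.155,0,0,0,0]]'; python3 -m inch '[[-0.86,0.155,0,0,0,0],[-0.86,0.155,0,0,0,0],[-0.86,0.155,0,0,0,0],[-0.86,0.155,0,0,0,0],[-0.6,0.1,0,0,0,0]]';python3 -m inch '[[-0.2,0.05,0,0,0,0],[0,0,0,0,0,0],[0,0,0,0,0,0]]'; python3 - <<'E'
from h import *
s=read_state();Rm=R.from_quat(s['eef_rot']).as_matrix();print(s['ee_pos'],s['eef_rot'],Rm.T@(np.array([.5066,-.2833,.0633])-s['ee_pos']))
w=cam('wrist');crop(w,215,120,345,220,6,'w10.png')
t=cam('top');crop(t,150,180,270,290,5,'t10.png')
E
```

```text
time: 19.0
ee_pos: [0.5125, 0.0685, 0.1466]
eef_rot: [0.771, 0.637, 0.002, 0.001]
ft_force: [0.8, 0.5, -1.9]
width: 0.0235
time: 19.62
ee_pos: [0.5085, -0.1078, 0.1434]
eef_rot: [0.771, 0.637, -0.0, -0.0]
ft_force: [0.0, 0.1, -1.7]
width: 0.0236
time: 20.25
ee_pos: [0.5061, -0.2725, 0.1432]
eef_rot: [0.771, 0.636, -0.0, -0.0]
ft_force: [-0.7, 0.1, -2.9]
width: 0.0233
time: 20.62
ee_pos: [0.5075, -0.2775, 0.1437]
eef_rot: [0.77, 0.638, 0.0, -0.0]
ft_force: [0.2, 0.5, -1.7]
width: 0.0235
[ 0.50753841 -0.2775499   0.14372177] [ 7.70343470e-01  6.37629099e-01  1.82174044e-04 -1.95053677e-04] [-0.00586675  0.00015806  0.08041866]
```

View pics/w10.png

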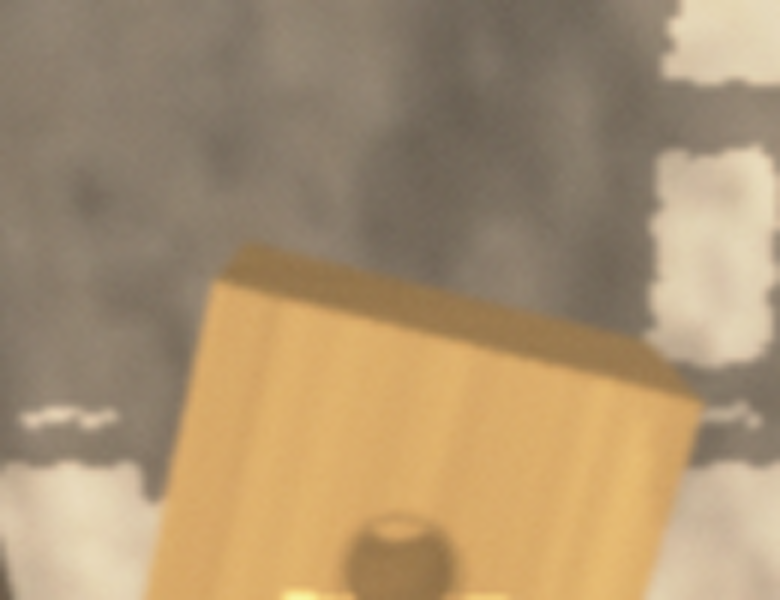

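View pics/t10.png

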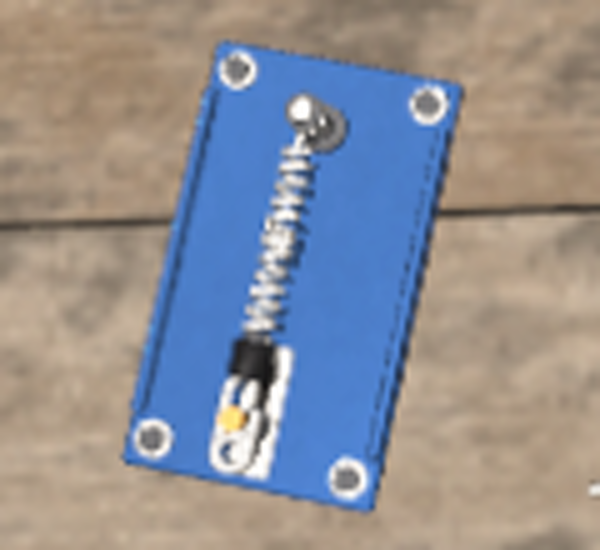

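```bash
python3 -m inch '[[-0.147,0.004,0.3,0,0,0],[0,0,0.38,0,0,0],[0,0,0,0,0,0],[0,0,0,0,0,0]]'; python3 - <<'E'
from h import *
s=read_state();Rm=R.from_quat(s['eef_rot']).as_matrix();print(s['ee_pos'],s['eef_rot'],Rm.T@(np.array([.5066,-.2833,.0633])-s['ee_pos']))
w=cam('wrist');crop(w,235,170,335,245,7,'w11.png')
s=cam('scene');crop(s,290,150,430,280,5,'s11.png')
E
```

```text
time: 21.22
ee_pos: [0.5063, -0.2847, 0.1165]
eef_rot: [0.771, 0.637, 0.0, -0.0]
ft_force: [0.9, 0.5, -1.7]
width: 0.0236
[ 0.50633192 -0.28470984  0.11646337] [ 7.70835546e-01  6.37034181e-01  4.09735201e-05 -1.03933759e-04] [1.42469882e-03 3.44870095e-06 5.31636466e-02]
```

View pics/w11.png

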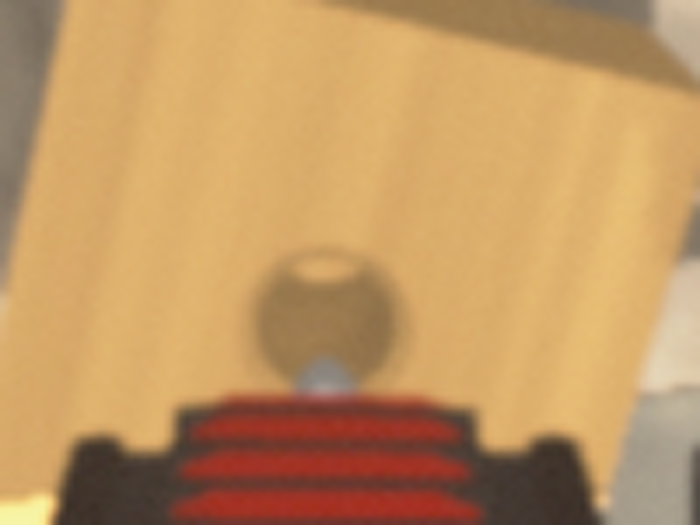

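View pics/s11.png

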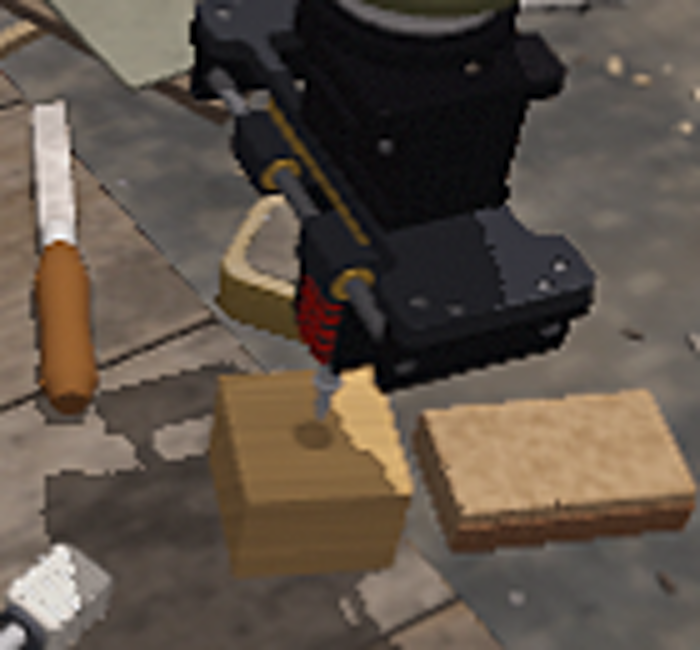

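```bash
python3 - <<'E'
from h import *
w=cam('wrist');s=read_state();Rm=R.from_quat(s['eef_rot']).as_matrix();p=s['ee_pos']
print(Rm.T@(atz(w,235+326/7,170+322/7,.055)-p),Rm.T@(atz(w,235+325/7,170+357/7,p[2]-.0533)-p))
E
```

```text
[0.00241793 0.00040476 0.06200093] [0.0010644  0.00027907 0.05329991]
```

```bash
python3 -m inch '[[0.047,0.003,0,0,0,0],[0,0,0.2,0,0,0],[0,0,0.25,0,0,0],[0,0,0.2,0,0,0],[0,0,0,0,0,0]]'; python3 -m inch '[[0,0,0.15,0,0,0],[0,0,0.1,0,0,0],[0,0,0,0,0,0]]'
```

```text
time: 22.0
ee_pos: [0.5062, -0.2828, 0.0895]
eef_rot: [0.771, 0.637, -0.0, -0.001]
ft_force: [0.8, -0.3, -1.5]
width: 0.0238
time: 22.38
ee_pos: [0.5065, -0.283, 0.0802]
eef_rot: [0.771, 0.637, -0.0, -0.0]
ft_force: [-0.2, -0.1, -1.8]
width: 0.0237
```

Flange is in without contact; continue down.

```bash
python3 -m inch '[[0,0,0.15,0,0,0],[0,0,0.15,0,0,0],[0,0,0,0,0,0]]'; python3 -m inch '[[0,0,0.06,0,0,0],[0,0,0.02,0,0,0],[0,0,0,0,0,0]]'
```

```text
time: 22.75
ee_pos: [0.5063, -0.2829, 0.0679]
eef_rot: [0.771, 0.637, -0.0, -0.0]
ft_force: [-0.1, 0.2, -1.4]
width: 0.0238
time: 23.12
ee_pos: [0.5068, -0.2831, 0.0654]
eef_rot: [0.771, 0.637, 0.0, 0.0]
ft_force: [0.1, -0.3, -1.3]
width: 0.0239
```

```bash
python3 -m inch '[[0,0,0.04,0,0,0],[0,0,0,0,0,0],[0,0,0,0,0,0]]'; python3 -m inch '[[0,0,0,0,0,0],[0,0,0,0,0,0],[0,0,0,0,0,0],[0,0,0,0,0,0],[0,0,0,0,0,0]]' 1; python3 -m inch '[[0,0,0,0,0,0],[0,0,0,0,0,0],[0,0,0,0,0,0]]'
```

```text
time: 23.5
ee_pos: [0.5068, -0.283, 0.0638]
eef_rot: [0.771, 0.637, 0.0, 0.0]
ft_force: [-0.3, -0.2, -0.8]
width: 0.0237
time: 24.12
ee_pos: [0.5067, -0.2831, 0.0638]
eef_rot: [0.771, 0.637, 0.0, 0.0]
ft_force: [0.1, -0.7, -0.3]
width: 0.0653
time: 24.5
ee_pos: [0.5067, -0.283, 0.0637]
eef_rot: [0.771, 0.637, -0.0, 0.0]
ft_force: [-0.1, -0.3, 0.3]
width: 0.0863
```

```bash
python3 -m inch '[[0,0,-0.4,0,0,0],[0,0,-1,0,0,0],[0,0,-1,0,0,0],[0,0,-1,0,0,0],[0,0,0,0,0,0]]'; python3 -m inch '[[-1,0,0,0,0,0],[-1,0,0,0,0,0],[-1,0,0,0,0,0],[0,0,0,0,0,0],[0,0,0,0,0,0]]'; python3 - <<'E'
from h import *
t=cam('top');crop(t,320,235,440,315,6,'t12.png')
crop(t,150,180,270,290,5,'t12p.png')
s=cam('scene');cv2.imwrite('pics/s12.png',s['img'][:,:,::-1]);crop(s,320,205,440,280,6,'s12c.png')
E
```

```text
time: 25.12
ee_pos: [0.5086, -0.2836, 0.2045]
eef_rot: [0.771, 0.637, 0.001, 0.003]
ft_force: [1.3, -0.2, -1.2]
width: 0.0873
time: 25.75
ee_pos: [0.4843, -0.4001, 0.1997]
eef_rot: [0.771, 0.637, 0.0, -0.0]
ft_force: [-0.2, 1.9, 0.7]
width: 0.0873
```

View pics/t12.png

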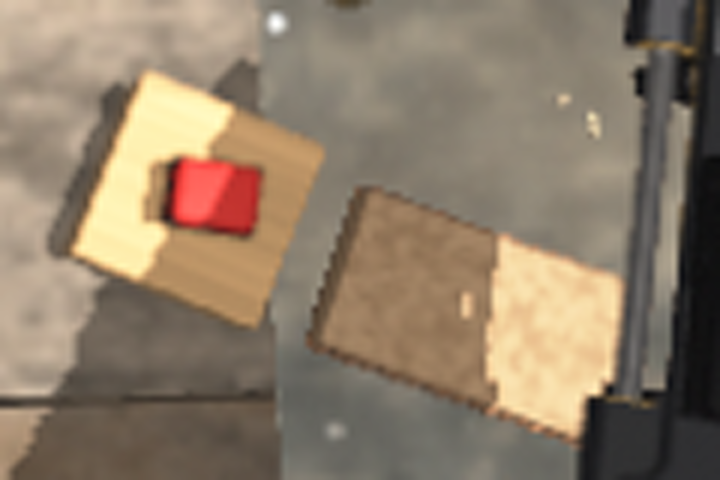

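View pics/s12.png

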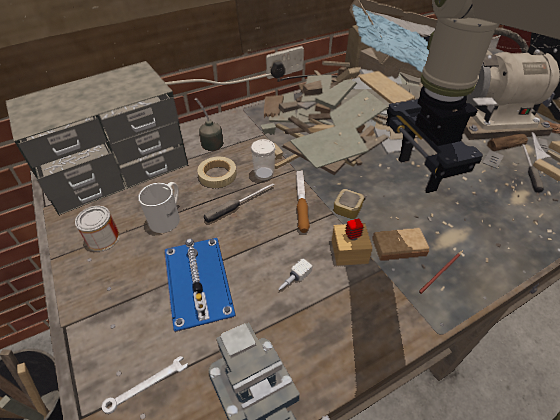

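View pics/s12c.png

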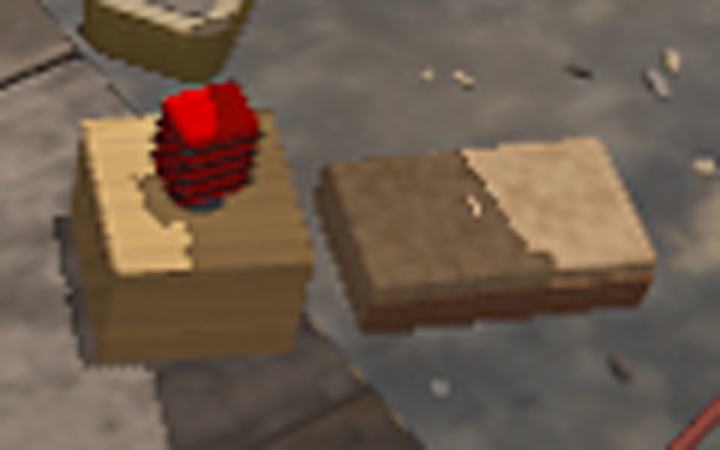

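View pics/t12p.png

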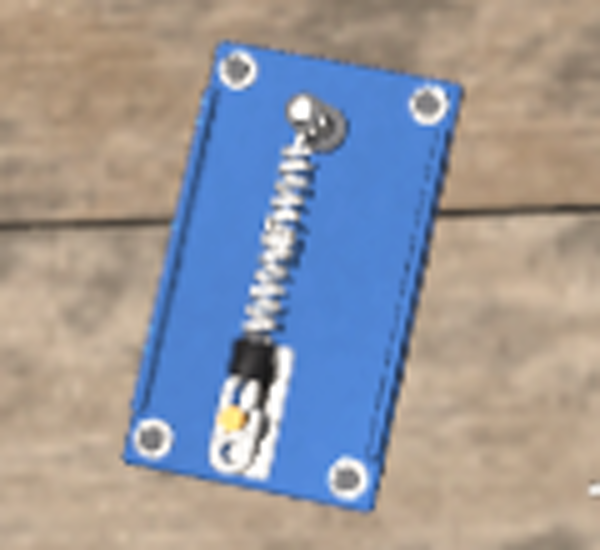

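The puller is back in the same pixels as at the start (top crop 215,197), the hook is on the post, and the bystanders look unmoved. I'll hand the job in.

```bash
python3 -c "
from bench import *
print(close_job())"
```

```text
the job is handed in; nothing more can be done
None
```

I've handed the job in: the hook is seated on the brass post with the spring stretched, and the red puller is back upright in its stand. `close_job` gave no verdict.

- **Hooking:** I put the spike through the eye and pulled the spring out to about 40 mm. I pressed it lightly on the post and stretched on until the sideways force dropped, at about 47 mm. Then I swung it in line with the plate and let it back gently until the pull on the tool fell to about 0.
- **Limits:** the highest measured force during the pull was about 9 N, against the 17 N limit. The stretch stayed at about 48 mm or less, against 63 mm. The run took about 26 s of the 72 s allowed.
- **Last checks:** the top and scene pictures show the post inside the hook and the spring lying along the plate. I judge the seated stretch to be about 37 mm, from the post's measured position. The puller's handle shows at the same pixels as at the start, and the other tools looked unmoved.
- **Small disagreement:** the wrist and fixed cameras disagreed by 2–3 mm on the handle and the eye, so I aimed between their readings. No check failed.

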